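# Empty the blue tumbler drum into its catch tray

## Task

Two hand-cranked tumbler drums stand on the worktop. Turn the blue-ended drum by its crank handle, over the top and towards you, until its open side port faces straight down and the purple-capped vial has dropped out into the catch tray under that drum; leave the drum like that and let go. Do not turn the orange-ended drum.

Things in the scene. Friction and masses are not known exactly. Their poses are not given: they have to be found in the camera images.
- blue_drum (a joint): Angle (rad) of the blue-ended drum's side port from straight down: 0 = down, positive = swung up on the stand's front (-x, nearer the robot). Starts at 1.7 to 2.1; stops at -0.2 and 2.4. Turning the crank over the top towards the robot lowers it. Bearing rub (2 to 3 N at the handle) holds it anywhere; no spring. Clear drum 86 mm across, 76 long inside; port 49 mm wide over the full length.
- blue_handle (a point): Middle of the blue-ended drum's crank handle: a black round pin, 14 mm diameter, 44 mm long, parallel to the axis, on a steel arm at its inner end, free at its outer; it turns within the grip. It runs on a 65 mm radius about the axis, 90 mm to the hub's -y. At joint q it stands 30 deg + q above the level line from the axis to -x: starts on the far side past the top, ends on the near side.
- blue_hub (a point): Centre of the blue-ended drum, on its axis, 100 mm above the worktop. Axes of the fixed white stand (150 x 132 mm): y along the drum's axis, crank at -y; z up; -x its front. Side posts reach 60 mm either side in y and 20 mm above here. The steel catch tray under the drum is 122 (x) x 86 mm (y) inside, centred; padded floor 86 mm below here, rim 68 mm below. Blue end plates 92 mm across.
- purple_vial_center (a point): Middle of the glass vial with the purple cap, 29 mm diameter, 61 mm long, 40 g, lying along the axis inside the blue-ended drum. It falls out through the port by itself when that comes to face down.
- orange_handle (a point): Middle of the crank handle of the orange-ended drum, a second tumbler of the same build with a grey-capped vial in it. It is not to be turned.

How it is judged:
By the outcome, as a careful person would: the job done as asked, in the order asked, and still so for the second after the job is handed in, with the robot touching nothing.
It also fails if it takes over 35 s, if anything falls off the work surface, if the arm or the gripper's body presses on something with over 40 N, if the wrist force passes 120 N, or if a joint passes its speed limit or range.

## Robot

A 6-joint arm with a two-finger parallel gripper is mounted at the origin on a cart in front of the work surface, level with it; the furniture and walls round the work are solid. World frame = base frame: x ahead of the robot, y to its left, z up, the work surface at z = 0. Lengths are in m, angles in rad, forces in N, time in s.
With the tool pointing down it reaches from about 0.375 to 0.975 m from the base axis. Payload 3.8 kg.
Tool frame: the origin (TCP) lies where the fingers leave the gripper's body, on its centre line; the fingertips stand 73 mm ahead of it and the grasp point (between the pads) lies 54 mm ahead of it; z points along the fingers, y is the line along which they close (so a half turn about z gives the same grasp; the last joint's range is limited). The gripper opens to 85 mm and grips with 20 to 120 N. Pads are 22 mm wide; open, the fingers measure 114 mm over their backs; the gripper's body (76 mm by 85 mm) begins 54 mm behind the grasp point. The pads swing forward as they close: fully open they stand 13 mm farther back than shut.
Start: joints at [-1.152, 0.264, 1.604, -0, 1.274, -0.037], TCP at [0.297, -0.606, 0.304] pointing down, gripper open.
Joint ranges: [-2.63, 2.63], [-0.94, 2.18], [0.31, 2.57], [-1.31, 4.45], [0, 2.66], [-2.55, 2.55]. Speed limits (rad/s): [2.57, 2.57, 3.14, 3.14, 3.14, 3.14].

## Interface

Orientations are given as a rotation vector (axis times angle).
In Python, from workcell import read_state, viewer, bot gives the robot as it stands.
- The arm moves only by the tool jog_arm, never from a script. Its argument "increments" is a list that holds one entry, the list of rows, each a list of 7 numbers: the shift along the tool's x, y, z in units of 30 mm (1.0 is 30 mm), then the turn, a rotation vector about the tool's x, y, z in units of 6 degrees (1.0 is 6 degrees), then the opening, from -1 (shut) to 1 (fully open). A call has exactly 5 rows; each row shifts and turns the commanded pose from where the row before left it, along the tool's axes as they then stand; what a row does not reach is not made up. A row lasts 1/12 s, in which the tool goes at most 41.7 mm and 7.16 degrees, less where a joint would pass 70% of its speed; a pose out of reach is approached as far as the arm can. A call is refused whole if a number of a shift passes 1 or a number of a turn 1, either way. A call with a gripper value outside its range is refused whole. The fingers move at their own pace and stop on an object; "force" is the grip in N (left out, the last holds). Time passes only in rows, so rows that do not move let the fingers close, or fill a call up. It gives the time, the measured TCP pose, the force, the opening and the grip force at its end, in the units of the state.
- read_state(): the state, without advancing time (a new reading comes with each control period).
- viewer.read_camera(name): name is "scene" or "side" or "wrist"; returns (picture, depth): 400x640x3 uint8, blue, green, red; 400x640 float32, m along the optical axis (not along the pixel's ray), 0 where there is no reading.
- viewer.camera_params(name): a dict with "fx", "fy", "cx", "cy" (pixels), "R" (3x3) and "t" (3): a world point X has camera coordinates R X + t; the wrist camera has in their place "hand_eye" (4x4, takes a point from camera to tool coordinates, whose origin is the TCP and whose axes are the flange's). Camera axes: x right, y down, z forward; pixel columns grow to the right and rows downward; lengths in m; the calibration is good to about 2 mm. The wrist camera is an equidistant fisheye: a pixel r from the principal point sees the ray r / f radians off the axis. A picture is of the moment at which its call begins: read the wrist's pose just before it. camera_params takes no time and is no camera call.
- bot.finish_job(): hands the job in; it is judged then, once.
The state is a dict: "time": time; "q": joint angles; "joint_vel": joint speeds; "joint_torque": joint torques, N m; "tool_pos": TCP position; "tcp_rot": TCP orientation; "wrist_force": force on the tool from outside, world axes, zero at the start; "torque": the same for the moment, N m; "width": opening from 0.0 (shut) to 1.0 (fully open); "grip_force": force on a finger pad.
Only numpy, scipy, OpenCV 4.12 (cv2) and the standard library are available. Lean on these libraries where they do the work, as an engineer would, in place of code of your own. Each camera call takes 0.05 s, during which the arm holds its last target. There are 200 camera calls.

## Working session

There is one attempt and no reset: what is moved stays moved. The work goes in short steps, Python scripts to look and compute and a tool call to move; the robot and the scene stay as the last step left them, time stands still between calls to the robot, and variables do not carry over. Pictures are saved under pics/ and viewed, at most 10 in all, crops included, and the job is handed in when it is done.

Besides the shell and the picture viewer there is one more tool, called after "Call:" as name([rows], argument=value, ...), one row to a line, values as JSON. jog_arm: Moves the arm, as the interface text tells. Its arguments: {"type":"object","properties":{"increments":{"type":"array","items":{"type":"array","items":{"type":"array","items":{"type":"number"}}}},"force":{"type":"number"}},"required":["increments"]}

```bash
mkdir -p pics; ls; python3 - <<'E'
from workcell import read_state, viewer, bot
import cv2,numpy as np
s=read_state();print(s)
for n in ("scene","side"):
    p,d=viewer.read_camera(n);cv2.imwrite(f"pics/{n}0.png",p);np.save(f"pics/{n}0.npy",d)
    print(n,viewer.camera_params(n))
print(viewer.camera_params("wrist"))
E
```

```text
pics
{'time': 0.0, 'q': array([-1.15191548e+00,  2.64767703e-01,  1.60541305e+00,  1.55621841e-05,
        1.27371186e+00, -3.68775675e-02]), 'joint_vel': array([ 0.00042376, -0.00149431, -0.00109273, -0.00076974, -0.00084332,
       -0.00174512]), 'joint_torque': array([-5.40603232e-04, -5.15105796e+01, -3.67314899e+01, -4.11453058e-06,
        1.28139148e-02,  6.92000441e-06]), 'tool_pos': array([ 0.29687292, -0.60555543,  0.30253096]), 'tcp_rot': array([-3.05817430e+00, -7.09205913e-01,  6.62437362e-04]), 'wrist_force': array([-1.10183516, -0.436987  ,  0.22394731]), 'torque': array([-0.01221254,  0.02998122,  0.03653597]), 'grip_force': 0.0, 'width': 1.003894877352313}
scene {'fx': 503.1876080472193, 'fy': 503.1876080472193, 'cx': 316.7402634888918, 'cy': 200.5347855137819, 'R': array([[-0.80545841, -0.5922154 , -0.02275247],
       [-0.23766527,  0.35793535, -0.90299363],
       [ 0.54291065, -0.72191634, -0.42905107]]), 't': array([0.33796751, 0.27781616, 0.86140103])}
side {'fx': 444.80236268130244, 'fy': 444.80236268130244, 'cx': 318.929759282264, 'cy': 204.21249011546135, 'R': array([[-0.88481892, -0.46593206, -0.00167132],
       [-0.18130102,  0.34759595, -0.91994945],
       [ 0.42921489, -0.81368567, -0.39203343]]), 't': array([0.38496408, 0.23764471, 0.68261174])}
{'fx': 309.70691628693146, 'fy': 309.70691628693146, 'cx': 316.4696592036244, 'cy': 199.70307135009736, 'hand_eye': array([[-5.48656931e-04, -9.52390217e-01, -3.04881244e-01,
         7.92026602e-02],
       [ 9.99999727e-01, -6.73323563e-04,  3.03757596e-04,
        -1.39464811e-03],
       [-4.94579488e-04, -3.04880994e-01,  9.52390327e-01,
        -7.01208888e-02],
       [ 0.00000000e+00,  0.00000000e+00,  0.00000000e+00,
         1.00000000e+00]])}
```

View pics/scene0.png

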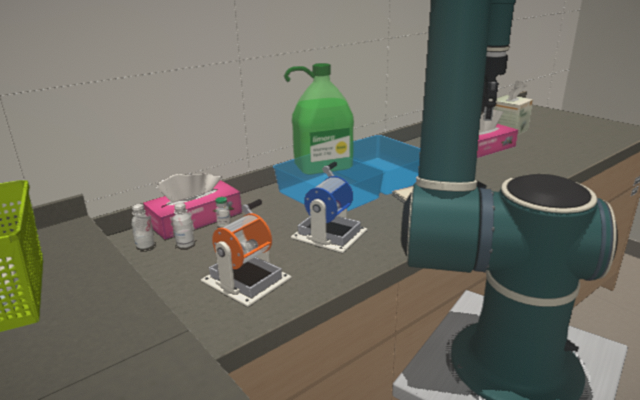

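View pics/side0.png

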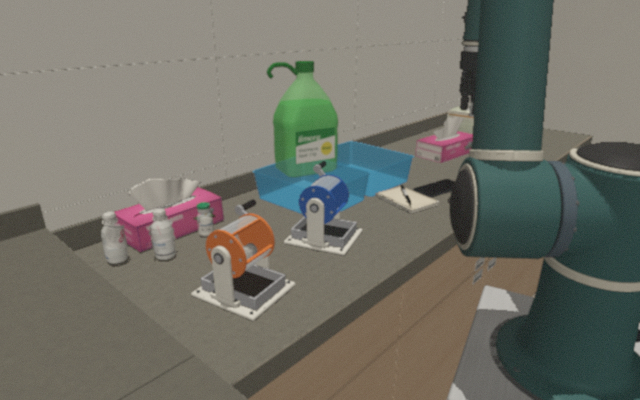

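The blue drum is at scene (329,205) with its handle near (330,169), and at side (325,200) with its handle near (320,169). The orange drum is nearer the cameras, at larger y. I'll enlarge the blue one.

```bash
python3 - <<'E'
import cv2,numpy as np
a=cv2.imread("pics/scene0.png")[150:260,280:380];b=cv2.imread("pics/side0.png")[150:260,275:375]
cv2.imwrite("pics/c0.png",cv2.resize(np.hstack([a,b]),None,fx=4,fy=4,interpolation=cv2.INTER_CUBIC))
E
cat > h.py <<'E'
from workcell import read_state, viewer, bot
import cv2,numpy as np
from scipy.spatial.transform import Rotation as Ro
def w(n,d,u,v):
    c=viewer.camera_params(n);z=d[int(v),int(u)]
    return c["R"].T@(np.array([(u-c["cx"])/c["fx"]*z,(v-c["cy"])/c["fy"]*z,z])-c["t"])
def proj(n,X):
    c=viewer.camera_params(n);p=c["R"]@np.array(X)+c["t"]
    return np.array([c["fx"]*p[0]/p[2]+c["cx"],c["fy"]*p[1]/p[2]+c["cy"]])
E
```

```text
(no output)
```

View pics/c0.png

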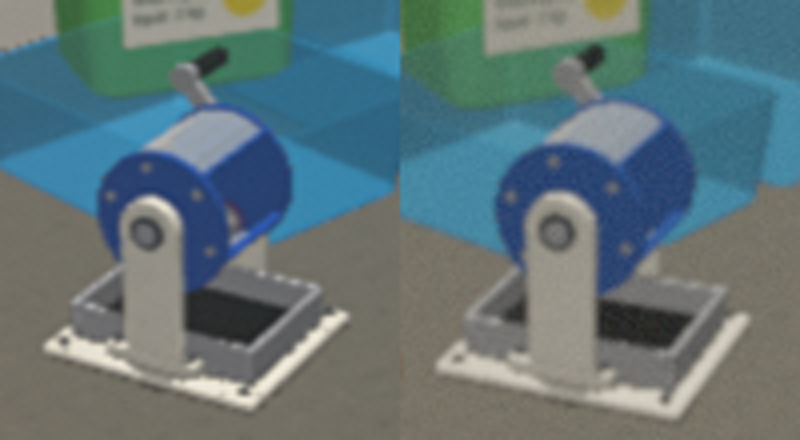

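```bash
cat > fit.py <<'E'
from h import *
from scipy.optimize import least_squares
obs=[("scene","a",291.3,236.8),("scene","b",342.8,252.2),("scene","c",367.2,229),("scene","h",316.8,208),("scene","i",325.8,169),("scene","o",336.3,164.5),
("side","a",284.3,242.3),("side","b",344.5,254.2),("side","c",362.2,229),("side","h",314,208.2),("side","i",317,169),("side","o",325.8,163)]
def pts(p):
    x,y,yaw,q=p;t=np.radians(30)+q
    hx,hz=-.065*np.cos(t),.065*np.sin(t)
    L=dict(a=(.075,.066,-.097),b=(-.075,.066,-.097),c=(-.075,-.066,-.097),h=(0,.063,0),i=(hx,-.066,hz),o=(hx,-.112,hz))
    R=Ro.from_euler("z",yaw).as_matrix()
    return {k:R@np.array(v)+[x,y,.1] for k,v in L.items()}
f=lambda p:np.concatenate([proj(n,pts(p)[k])-[u,v] for n,k,u,v in obs])
if __name__=="__main__":
    d=np.load("pics/scene0.npy");print(w("scene",d,316,208),w("scene",d,330,187))
    r=least_squares(f,[.6,-.2,0,1.9],loss="soft_l1");print(r.x,np.round(r.fun.reshape(-1,2),1).tolist())
    P=pts(r.x);print((P["i"]+P["o"])/2, np.degrees(r.x[2:]))
    R=Ro.from_euler("z",r.x[2])
    s=read_state();print(Ro.from_rotvec(s["tcp_rot"]).as_matrix().round(3))
E
python3 fit.py
```

```text
[ 0.51536386 -0.13114667  0.10043715] [ 0.50345214 -0.17284499  0.14233928]
[ 0.51987465 -0.19226637  0.07622138  1.87352714] [[-0.6, 0.2], [-0.1, 0.2], [0.7, 0.2], [-1.1, 0.5], [0.3, 0.7], [-1.2, -0.6], [-0.0, -1.0], [0.4, -0.3], [1.5, 0.4], [0.1, -0.7], [0.6, -0.7], [-0.9, -0.1]]
[ 0.5743172  -0.27736778  0.14404268] [  4.36716333 107.34519809]
[[ 0.898  0.44  -0.001]
 [ 0.44  -0.898  0.002]
 [ 0.    -0.002 -1.   ]]
```

```bash
cat >> h.py <<'E'
def plan(target,rot,n,start=None):
    """rows (5-multiple) from current pose to target TCP pos / rotation matrix, straight line"""
    s=read_state();p=s["tool_pos"].copy();R=Ro.from_rotvec(s["tcp_rot"])
    if start: p,R=start
    T=Ro.from_matrix(rot);rows=[]
    for k in range(n):
        m=n-k
        rv=np.round((R.inv()*T).as_rotvec()/m/np.radians(6),2);sh=np.round(R.inv().apply(target-p)/m/.03,2)
        rows.append([*(sh+0.0).tolist(),*(rv+0.0).tolist()])
        p=p+R.apply(sh*.03);R=R*Ro.from_rotvec(rv*np.radians(6))
    for i in range(0,n,5): print(rows[i:i+5])
    return p,R
def down(a): # tool y at heading a, z down
    c,s_=np.cos(a),np.sin(a);y=np.array([c,s_,0]);z=np.array([0,0,-1.]);return np.stack([np.cross(y,z),y,z],1)
E
python3 - <<'E'
from h import *
d=np.load("pics/scene0.npy")
for uv in [(322,69),(322,95),(310,150),(340,150),(300,125),(350,125),(290,72),(276,165),(325,205),(362,160),(385,190),(350,175),(322,182)]: print(uv,w("scene",d,*uv).round(3))
s=read_state();print(s["tool_pos"])
plan(np.array([.572,-.28,.29]),down(.076),15)
E
```

```text
(322, 69) [ 0.668 -0.375  0.37 ]
(322, 95) [ 0.655 -0.355  0.306]
(310, 150) [ 0.664 -0.308  0.164]
(340, 150) [ 0.612 -0.377  0.153]
(300, 125) [ 0.692 -0.303  0.231]
(350, 125) [ 0.599 -0.408  0.219]
(290, 72) [ 0.731 -0.318  0.366]
(276, 165) [ 0.806 -0.324  0.084]
(325, 205) [ 0.501 -0.148  0.105]
(362, 160) [ 0.613 -0.497  0.085]
(385, 190) [ 0.521 -0.478  0.015]
(350, 175) [ 0.642 -0.476  0.037]
(322, 182) [ 0.547 -0.201  0.135]
[ 0.29690806 -0.60560659  0.3026436 ]
[[0.87, -0.38, 0.03, 0.0, 0.0, -0.76], [0.89, -0.31, 0.03, 0.0, 0.0, -0.76], [0.92, -0.24, 0.03, 0.0, 0.0, -0.76], [0.93, -0.16, 0.03, 0.0, 0.0, -0.76], [0.94, -0.09, 0.03, 0.0, 0.0, -0.76]]
[[0.95, -0.02, 0.03, 0.0, 0.0, -0.76], [0.95, 0.06, 0.03, 0.0, 0.0, -0.76], [0.94, 0.14, 0.03, 0.0, 0.0, -0.76], [0.92, 0.21, 0.03, 0.0, 0.0, -0.76], [0.9, 0.28, 0.03, 0.0, 0.0, -0.76]]
[[0.88, 0.35, 0.03, 0.0, 0.0, -0.75], [0.85, 0.42, 0.03, 0.0, 0.0, -0.76], [0.81, 0.49, 0.02, 0.0, -0.01, -0.75], [0.77, 0.55, 0.03, 0.0, 0.0, -0.76], [0.73, 0.61, 0.02, -0.01, -0.01, -0.75]]
```

```bash
python3 - <<'E'
from h import *
p=plan(np.array([.43,-.33,.3]),down(.076),15)
plan(np.array([.572,-.28,.29]),down(.076),5,p)
E
```

```text
[[0.54, -0.42, 0.01, 0.0, 0.0, -0.76], [0.57, -0.38, 0.01, 0.0, 0.0, -0.76], [0.59, -0.33, 0.01, 0.0, 0.0, -0.76], [0.62, -0.28, 0.01, 0.0, 0.0, -0.76], [0.64, -0.23, 0.01, 0.0, 0.0, -0.76]]
[[0.66, -0.18, 0.01, 0.0, 0.0, -0.76], [0.67, -0.13, 0.0, 0.0, 0.0, -0.76], [0.67, -0.07, 0.01, 0.0, 0.0, -0.76], [0.68, -0.02, 0.0, 0.0, 0.0, -0.76], [0.68, 0.03, 0.01, 0.0, 0.0, -0.76]]
[[0.67, 0.09, 0.0, 0.0, 0.0, -0.75], [0.66, 0.14, 0.01, 0.0, 0.0, -0.76], [0.65, 0.19, 0.0, 0.0, -0.01, -0.75], [0.64, 0.25, 0.01, 0.0, 0.0, -0.76], [0.61, 0.3, 0.0, -0.01, -0.01, -0.75]]
[[0.26, 0.97, 0.07, 0.0, 0.0, 0.0], [0.26, 0.97, 0.07, 0.0, 0.0, 0.0], [0.26, 0.97, 0.06, 0.0, 0.0, 0.0], [0.26, 0.97, 0.07, 0.0, 0.0, 0.0], [0.27, 0.96, 0.06, 0.0, 0.0, 0.0]]
```

Call:
jog_arm([
  [[0.54,-0.42,0,0,0,-0.76,0],[0.57,-0.38,0,0,0,-0.76,0],[0.59,-0.33,0,0,0,-0.76,0],[0.62,-0.28,0,0,0,-0.76,0],[0.64,-0.23,0,0,0,-0.76,0]],
], force=20)

```text
time: 0.52
tool_pos: [0.3417, -0.513, 0.3031]
tcp_rot: [-2.856, -1.305, 0.0]
wrist_force: [0.7, 0.4, 0.3]
width: 0.498
grip_force: 0.0
```

Call:
jog_arm([
  [[0.66,-0.18,0,0,0,-0.76,0],[0.67,-0.13,0,0,0,-0.76,0],[0.67,-0.07,0,0,0,-0.76,0],[0.68,-0.02,0,0,0,-0.76,0],[0.68,0.03,0,0,0,-0.76,0]],
])

```text
time: 0.93
tool_pos: [0.3859, -0.421, 0.3033]
tcp_rot: [-2.542, -1.845, 0.0]
wrist_force: [-0.3, -0.9, -0.1]
width: 0.503
grip_force: 0.0
```

Call:
jog_arm([
  [[0.67,0.09,0,0,0,-0.76,0],[0.66,0.14,0,0,0,-0.76,0],[0.65,0.19,0,0,0,-0.76,0],[0.64,0.25,0,0,0,-0.76,0],[0.61,0.3,0,0,0,-0.76,0]],
])

```text
time: 1.35
tool_pos: [0.4303, -0.3293, 0.3033]
tcp_rot: [-2.127, -2.311, 0.0]
wrist_force: [0.4, 0.2, -0.4]
width: 0.503
grip_force: 0.0
```

Call:
jog_arm([
  [[0.26,0.95,0.08,0,0,0,0],[0.26,0.95,0.08,0,0,0,0],[0.26,0.95,0.08,0,0,0,0],[0.26,0.95,0.08,0,0,0,0],[0.26,0.95,0.08,0,0,0,0]],
])

```text
time: 1.77
tool_pos: [0.5702, -0.2795, 0.2912]
tcp_rot: [-2.132, -2.307, 0.0]
wrist_force: [0.7, 0.0, -0.1]
width: 0.501
grip_force: 0.0
```

```bash
cat >> h.py <<'E'
def wproj(X,s):
    c=viewer.camera_params("wrist");T=np.eye(4);T[:3,:3]=Ro.from_rotvec(s["tcp_rot"]).as_matrix();T[:3,3]=s["tool_pos"]
    p=np.linalg.inv(T@c["hand_eye"])@np.array([*X,1]);p=p[:3]
    r=np.hypot(p[0],p[1]);th=np.arctan2(r,p[2])*c["fx"]
    return np.array([c["cx"]+th*p[0]/r,c["cy"]+th*p[1]/r])
E
python3 - <<'E'
from h import *; from fit import pts
s=read_state();print(s["tool_pos"])
p,d=viewer.read_camera("wrist");np.save("pics/w1.npy",d)
P=pts([.51987,-.19227,.0762,1.8735])
for k in P:print(k,P[k].round(3),wproj(P[k],s).round(1))
cv2.imwrite("pics/w1.png",p)
E
```

```text
[ 0.57016021 -0.2795325   0.29120658]
a [ 0.59  -0.121  0.003] [344.3  38.6]
b [ 0.44  -0.132  0.003] [215.4  43.5]
c [ 0.45  -0.264  0.003] [218.1 152.3]
h [ 0.515 -0.129  0.1  ] [264.3  19.7]
i [ 0.573 -0.254  0.144] [321.8 180.4]
o [ 0.576 -0.3    0.144] [321.4 238.4]
```

View pics/w1.png

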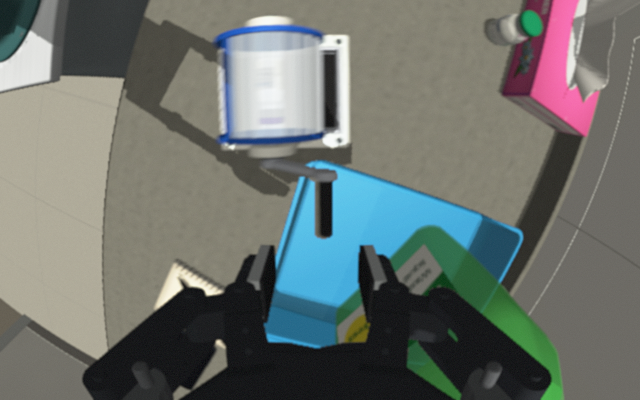

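The black pin runs from (323,181) to (324,237), against a predicted (322,180) to (321,238). The fit is good, so I'm going down to grasp.

Call:
jog_arm([
  [[0.06,0.16,0,0,0,0,0],[0,0,0.8,0,0,0,0],[0,0,0.8,0,0,0,0],[0,0,0.8,0,0,0,0],[0,0,0.7,0,0,0,0]],
])

```text
time: 2.23
tool_pos: [0.5726, -0.2783, 0.1972]
tcp_rot: [-2.132, -2.306, 0.001]
wrist_force: [-0.1, -0.2, 0.4]
width: 0.504
grip_force: 0.0
```

Call:
jog_arm([
  [[0,0,0,0,0,0,-0.3],[0,0,0,0,0,0,-0.6],[0,0,0,0,0,0,-0.8],[0,0,0,0,0,0,-1],[0,0,0,0,0,0,-1]],
])

```text
time: 2.65
tool_pos: [0.5732, -0.2782, 0.1992]
tcp_rot: [-2.132, -2.307, 0.001]
wrist_force: [-2.5, 1.2, -4.9]
width: 0.154
grip_force: 20.0
```

```bash
python3 - <<'E'
import numpy as np
t=np.radians(np.linspace(137.34,30,26));x=-65*np.cos(t)/30;z=65*np.sin(t)/30
r=np.round(np.stack([np.diff(x),-np.diff(z)],1),2)
for i in range(0,25,5):print(r[i:i+5].tolist())
E
```

```text
[[-0.11, -0.12], [-0.12, -0.11], [-0.13, -0.1], [-0.14, -0.09], [-0.14, -0.08]]
[[-0.15, -0.07], [-0.15, -0.05], [-0.16, -0.04], [-0.16, -0.03], [-0.16, -0.02]]
[[-0.16, -0.01], [-0.16, 0.01], [-0.16, 0.02], [-0.16, 0.03], [-0.16, 0.04]]
[[-0.15, 0.05], [-0.15, 0.06], [-0.14, 0.08], [-0.14, 0.09], [-0.13, 0.1]]
[[-0.12, 0.11], [-0.11, 0.11], [-0.11, 0.12], [-0.1, 0.13], [-0.09, 0.14]]
```

Call:
jog_arm([
  [[0,-0.11,-0.12,0,0,0,-1],[0,-0.12,-0.11,0,0,0,-1],[0,-0.13,-0.1,0,0,0,-1],[0,-0.14,-0.09,0,0,0,-1],[0,-0.14,-0.08,0,0,0,-1]],
])

```text
time: 3.07
tool_pos: [0.5539, -0.2798, 0.2136]
tcp_rot: [-2.132, -2.307, 0.001]
wrist_force: [-0.7, -1.2, -11.3]
width: 0.154
grip_force: 19.8
```

Call:
jog_arm([
  [[0,-0.15,-0.07,0,0,0,-1],[0,-0.15,-0.05,0,0,0,-1],[0,-0.16,-0.04,0,0,0,-1],[0,-0.16,-0.03,0,0,0,-1],[0,-0.16,-0.02,0,0,0,-1]],
])

```text
time: 3.48
tool_pos: [0.5316, -0.2817, 0.2205]
tcp_rot: [2.131, 2.306, 0.001]
wrist_force: [4.1, -1.4, -12.9]
width: 0.155
grip_force: 19.7
```

Call:
jog_arm([
  [[0,-0.16,0.02,0,0,0,-1],[0,-0.16,0.03,0,0,0,-1],[0,-0.16,0.03,0,0,0,-1],[0,-0.16,0.03,0,0,0,-1],[0,-0.16,0.04,0,0,0,-1]],
])

```text
time: 3.9
tool_pos: [0.5099, -0.2838, 0.2194]
tcp_rot: [2.128, 2.302, 0.006]
wrist_force: [5.1, 3.7, -0.5]
width: 0.155
grip_force: 19.9
```

Call:
jog_arm([
  [[0,-0.15,0.05,0,0,0,-1],[0,-0.15,0.06,0,0,0,-1],[0,-0.14,0.08,0,0,0,-1],[0,-0.14,0.09,0,0,0,-1],[0,-0.13,0.1,0,0,0,-1]],
])

```text
time: 4.32
tool_pos: [0.4891, -0.2859, 0.2091]
tcp_rot: [2.127, 2.301, 0.006]
wrist_force: [4.4, 2.9, 1.9]
width: 0.157
grip_force: 19.8
```

```bash
python3 - <<'E'
from h import *
s=read_state();print(s["tool_pos"],s["wrist_force"])
p,d=viewer.read_camera("wrist");q,_=viewer.read_camera("scene");q=cv2.resize(q[150:260,280:380],None,fx=3.6,fy=3.6,interpolation=2)
o=np.zeros((400,760,3),np.uint8);o[:,:400]=p[:400,120:520];o[:396,400:]=q;cv2.imwrite("pics/m1.png",o)
E
```

```text
[ 0.48914955 -0.28592189  0.20913351] [4.4012676  2.94921629 1.88437037]
```

View pics/m1.png

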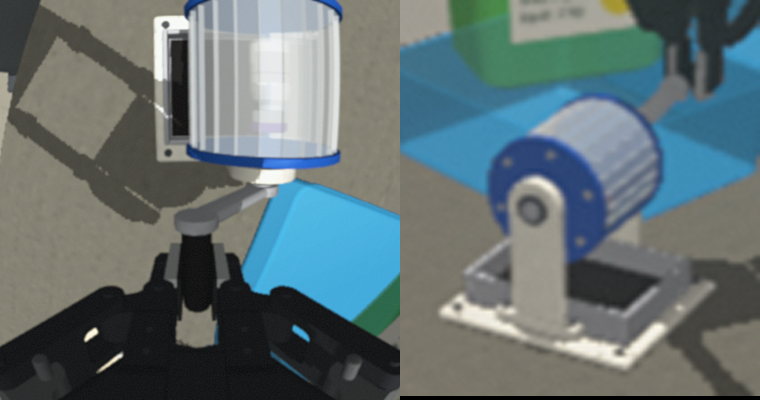

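The crank is following in the grip: the pin lies between the pads at (197,265) in the left panel, and the arm leads to the near side. I'm continuing the turn.

Call:
jog_arm([
  [[0,-0.12,0.11,0,0,0,-1],[0,-0.11,0.11,0,0,0,-1],[0,-0.11,0.12,0,0,0,-1],[0,-0.1,0.13,0,0,0,-1],[0,-0.09,0.14,0,0,0,-1]],
])

```text
time: 4.83
tool_pos: [0.4714, -0.2875, 0.187]
tcp_rot: [2.129, 2.304, 0.001]
wrist_force: [6.9, -0.4, 2.4]
width: 0.155
grip_force: 19.7
```

Call:
jog_arm([
  [[0,0,0,0,0,0,-1],[0,0,0,0,0,0,-1],[0,0,0,0,0,0,-1],[0,0,0,0,0,0,-1],[0,0,0,0,0,0,-1]],
])

```text
time: 5.25
tool_pos: [0.4709, -0.2876, 0.186]
tcp_rot: [2.13, 2.305, -0.001]
wrist_force: [5.2, -3.4, -1.0]
width: 0.155
grip_force: 19.5
```

```bash
python3 - <<'E'
from h import *
s=read_state();print(s["tool_pos"],s["wrist_force"])
p,d=viewer.read_camera("wrist");q,_=viewer.read_camera("scene");q=cv2.resize(q[150:260,280:380],None,fx=3.6,fy=3.6,interpolation=2)
o=np.zeros((400,760,3),np.uint8);o[:,:400]=p[:400,120:520];o[:396,400:]=q;cv2.imwrite("pics/m2.png",o)
# handle angle implied by tool (same grasp offset as at start: start TCP .1992 <-> handle .144)
h=Ro.from_euler("z",-.0762).apply(s["tool_pos"]-[.51987,-.19227,.1]);print(h,np.degrees(np.arctan2(h[2]-.0545,-h[0])))
E
```

```text
[ 0.47091401 -0.287579    0.18599301] [ 5.19031817 -3.3711119  -0.97957294]
[-0.05606944 -0.09130559  0.08599301] 29.321993225616254
```

View pics/m2.png

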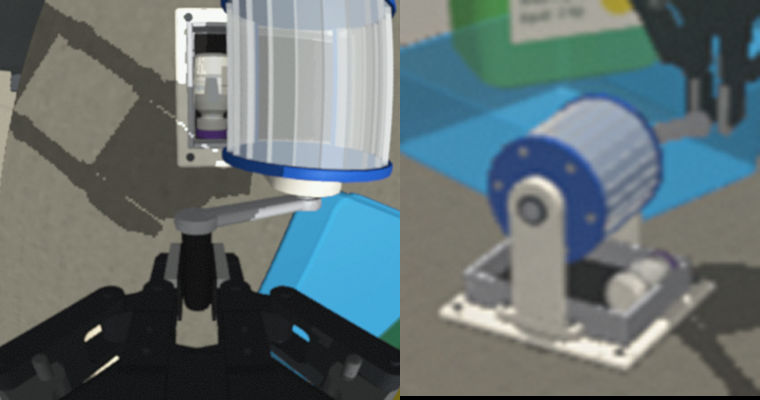

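The vial with its purple end now lies in the tray (left panel (210,95), right panel (640,280)). I'll check the angle from the images before letting go.

```bash
python3 - <<'E'
from h import *; from fit import pts
s=read_state()
for q in(-.15,-.1,-.05,0,.05,.1):
    P=pts([.51987,-.19227,.0762,q]);a=proj("scene",P["i"]);b=wproj(P["i"],s)
    print(q,"panel scene",((a-[280,150])*3.6).round(0)+[400,0],"wrist",(b-[120,0]).round(0))
E
```

```text
-0.15 panel scene [701. 126.] wrist [185. 224.]
-0.1 panel scene [700. 122.] wrist [188. 227.]
-0.05 panel scene [698. 118.] wrist [191. 229.]
0 panel scene [696. 114.] wrist [194. 232.]
0.05 panel scene [694. 109.] wrist [198. 234.]
0.1 panel scene [691. 105.] wrist [203. 237.]
```

Call:
jog_arm([
  [[0,0,0,0,0,0,-0.6],[0,0,0,0,0,0,-0.4],[0,0,0,0,0,0,-0.2],[0,0,0,0,0,0,-0.2],[0,0,0,0,0,0,-0.2]],
])

```text
time: 5.77
tool_pos: [0.4696, -0.2861, 0.1853]
tcp_rot: [-2.131, -2.306, 0.001]
wrist_force: [-0.9, 0.0, -0.1]
width: 0.402
grip_force: 0.0
```

Call:
jog_arm([
  [[0,0,-0.5,0,0,0,-0.2],[0,0,-0.8,0,0,0,-0.2],[0,0,-0.9,0,0,0,-0.2],[0,0,-0.9,0,0,0,-0.2],[0,0,-0.5,0,0,0,-0.2]],
])

```text
time: 6.18
tool_pos: [0.471, -0.2869, 0.2972]
tcp_rot: [2.13, 2.305, 0.0]
wrist_force: [-0.0, -0.1, -0.7]
width: 0.401
grip_force: 0.0
```

```bash
python3 - <<'E'
from h import *; from fit import pts
s=read_state();print(s["tool_pos"],s["wrist_force"])
p,d=viewer.read_camera("wrist");q,_=viewer.read_camera("scene");z,_=viewer.read_camera("side")
f=lambda q,x:cv2.resize(q[155:255,x:x+100],None,fx=4,fy=4,interpolation=2)
o=np.zeros((400,800,3),np.uint8);o[:,:400]=p[:400,120:520];o[:,400:]=f(q,280);cv2.imwrite("pics/m3.png",o)
for q in(-.2,-.1,0,.1):
    P=pts([.51987,-.19227,.0762,q])
    print(q,*[(k,((proj("scene",P[k])-[280,155])*4+[400,0]).round(0),(wproj(P[k],s)-[120,0]).round(0)) for k in "io"])
E
```

```text
[ 0.47099435 -0.28692326  0.2972317 ] [-0.03834782 -0.05312478 -0.73333304]
-0.2 ('i', array([736., 125.]), array([188., 171.])) ('o', array([769., 100.]), array([189., 224.]))
-0.1 ('i', array([733., 116.]), array([191., 173.])) ('o', array([766.,  90.]), array([191., 226.]))
0 ('i', array([729., 106.]), array([195., 175.])) ('o', array([762.,  81.]), array([195., 229.]))
0.1 ('i', array([724.,  97.]), array([199., 176.])) ('o', array([757.,  72.]), array([199., 232.]))
```

View pics/m3.png

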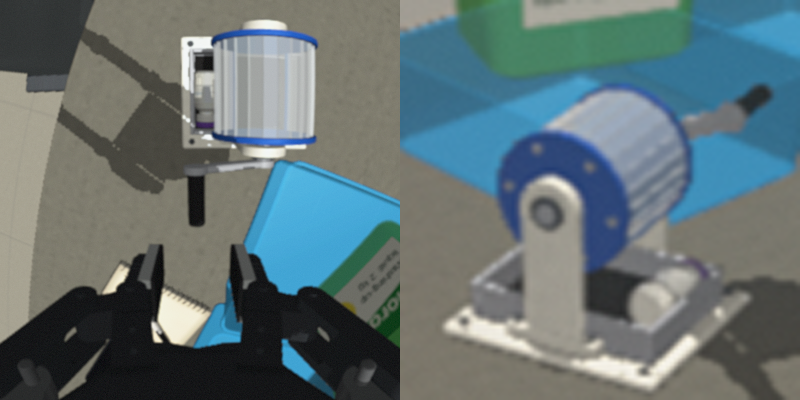

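```bash
python3 - <<'E'
from h import *
s=read_state();_,d=viewer.read_camera("wrist");c=viewer.camera_params("wrist")
T=np.eye(4);T[:3,:3]=Ro.from_rotvec(s["tcp_rot"]).as_matrix();T[:3,3]=s["tool_pos"]
def W(d,T,m):
    v,u=np.nonzero(m);z=d[m];x=u-c["cx"];y=v-c["cy"];r=np.hypot(x,y)+1e-9;k=z*np.tan(r/c["fx"])/r
    return (np.c_[x*k,y*k,z,np.ones_like(z)]@(T@c["hand_eye"]).T)[:,:3]
P=W(d,T,d>0);L=Ro.from_euler("z",-.0762).apply(P-[.51987,-.19227,.1])
def st(n,m): 
    q=L[m];print(n,len(q),q.min(0).round(4),np.median(q,0).round(4),q.max(0).round(4))
b=(abs(L[:,1]+.092)<.012)&(L[:,2]>0.0)&(L[:,2]<.08)&(L[:,0]>-.09)&(L[:,0]<-.03);st("pin",b)
q=L[b];print("top z",np.percentile(q[:,2],[50,80,90,95]),"x",np.percentile(q[:,0],[5,50,95]))
e=(abs(L[:,0])<.01)&(abs(L[:,1])<.046)&(L[:,2]>.03);st("drum",e);print(np.percentile(L[e][:,2],[50,90,97]))
t=(abs(L[:,0]+.068)<.004)&(abs(L[:,1])<.06)&(L[:,2]<-.08);st("base",t)
p=(abs(L[:,1])>.048)&(abs(L[:,1])<.06)&(abs(L[:,0])<.03)&(L[:,2]>.005);st("posts",p);print("post x",np.percentile(L[p][:,0],[3,97]))
np.save("pics/L.npy",L)
E
```

```text
pin 509 [-0.062  -0.1039  0.0266] [-0.0547 -0.0918  0.0325] [-0.0481 -0.08    0.0355]
top z [0.03247568 0.03357342 0.03393528 0.03431627] x [-0.06187345 -0.05474345 -0.04832961]
drum 3108 [-0.01   -0.0397  0.0394] [-0.0004  0.0029  0.0429] [0.01   0.046  0.0483]
[0.04291208 0.0445848  0.0457076 ]
base 706 [-0.072  -0.0596 -0.1003] [-0.0682  0.001  -0.092 ] [-0.0647  0.0599 -0.088 ]
posts 834 [-0.03  -0.06   0.005] [-0.0021 -0.0492  0.0164] [0.0221 0.06   0.0225]
post x [-0.02501952  0.01765337]
```

Depth and the scene image agree that the handle is at about 25°, so q is about -0.09. I'll regrip and turn back about 5°.

Call:
jog_arm([
  [[0,0,0.5,0,0,0,-0.2],[0,0,0.8,0,0,0,-0.2],[0,0,0.9,0,0,0,-0.2],[0,0,0.9,0,0,0,-0.2],[0,0,0.7,0,0,0,-0.2]],
])

```text
time: 6.8
tool_pos: [0.4681, -0.2849, 0.1754]
tcp_rot: [-2.128, -2.303, 0.002]
wrist_force: [-0.4, -0.2, 0.5]
width: 0.396
grip_force: 0.0
```

Call:
jog_arm([
  [[0,0,0,0,0,0,-0.5],[0,0,0,0,0,0,-0.8],[0,0,0,0,0,0,-1],[0,0,0,0,0,0,-1],[0,0,0,0,0,0,-1]],
])

```text
time: 7.22
tool_pos: [0.4725, -0.283, 0.1774]
tcp_rot: [-2.133, -2.305, -0.012]
wrist_force: [16.9, 8.3, -16.7]
width: 0.15
grip_force: 22.7
```

Call:
jog_arm([
  [[0,0.02,-0.04,0,0,0,-1],[0,0.03,-0.05,0,0,0,-1],[0,0.02,-0.04,0,0,0,-1],[0,0.02,-0.04,0,0,0,-1],[0,0,0,0,0,0,-1]],
])

```text
time: 7.63
tool_pos: [0.4754, -0.2828, 0.1828]
tcp_rot: [-2.133, -2.305, -0.012]
wrist_force: [15.9, 9.0, -14.9]
width: 0.155
grip_force: 22.5
```

Call:
jog_arm([
  [[0,0,0,0,0,0,-0.6],[0,0,0,0,0,0,-0.4],[0,0,0,0,0,0,-0.2],[0,0,0,0,0,0,-0.2],[0,0,0,0,0,0,-0.2]],
])

```text
time: 8.05
tool_pos: [0.4729, -0.2864, 0.1854]
tcp_rot: [2.132, 2.307, -0.0]
wrist_force: [-1.0, -0.2, 0.2]
width: 0.4
grip_force: 0.0
```

Call:
jog_arm([
  [[0,0,-0.5,0,0,0,-0.2],[0,0,-0.8,0,0,0,-0.2],[0,0,-0.9,0,0,0,-0.2],[0,0,-0.9,0,0,0,-0.2],[0,0,-0.5,0,0,0,-0.2]],
])

```text
time: 8.47
tool_pos: [0.4737, -0.2871, 0.297]
tcp_rot: [2.13, 2.303, 0.001]
wrist_force: [0.9, -0.4, -0.4]
width: 0.399
grip_force: 0.0
```

```bash
python3 - <<'E'
from h import *
s=read_state();p,d=viewer.read_camera("wrist");c=viewer.camera_params("wrist");print(s["tool_pos"])
T=np.eye(4);T[:3,:3]=Ro.from_rotvec(s["tcp_rot"]).as_matrix();T[:3,3]=s["tool_pos"]
m=d>0;v,u=np.nonzero(m);z=d[m];x=u-c["cx"];y=v-c["cy"];r=np.hypot(x,y)+1e-9;k=z*np.tan(r/c["fx"])/r
L=(np.c_[x*k,y*k,z,np.ones_like(z)]@(T@c["hand_eye"]).T)[:,:3];L=Ro.from_euler("z",-.0762).apply(L-[.51987,-.19227,.1])
b=(abs(L[:,1]+.092)<.012)&(L[:,2]>0.0)&(L[:,2]<.08)&(L[:,0]>-.09)&(L[:,0]<-.03)
print(np.percentile(L[b],[5,50,95],axis=0))
q,_=viewer.read_camera("scene")
o=np.zeros((400,800,3),np.uint8);o[:,:400]=p[:400,120:520];o[:,400:]=cv2.resize(q[155:255,280:380],None,fx=4,fy=4,interpolation=2);cv2.imwrite("pics/m4.png",o)
E
```

```text
[ 0.47374204 -0.28710942  0.2969634 ]
[[-0.0563097  -0.10280363  0.03918302]
 [-0.05015101 -0.09184167  0.04216143]
 [-0.04398957 -0.08128111  0.04373025]]
```

View pics/m4.png

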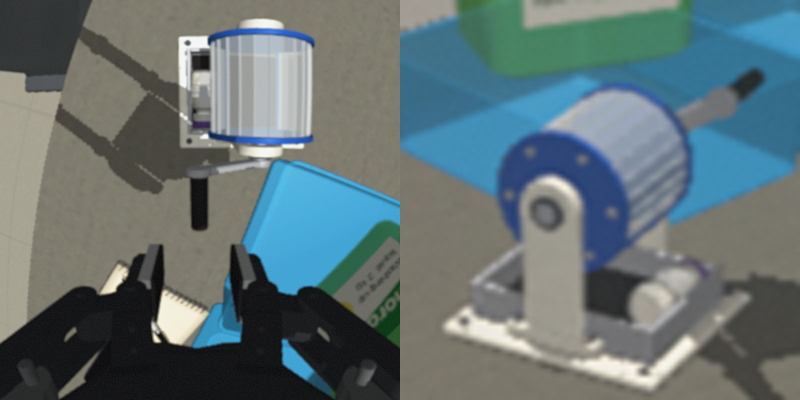

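The turn overshot a little: the pin top is now 9 mm higher, so q is about +0.06. I'll nudge it down with shut fingertips from above, which leaves no grip preload to spring back.

Call:
jog_arm([
  [[0,0.1,0,0,0,0,-1],[0,0,0,0,0,0,-1],[0,0,0.7,0,0,0,-1],[0,0,0.8,0,0,0,-1],[0,0,0.7,0,0,0,-1]],
])

```text
time: 8.98
tool_pos: [0.4751, -0.2854, 0.2243]
tcp_rot: [-2.13, -2.305, 0.001]
wrist_force: [0.2, -0.7, 0.2]
width: -0.002
grip_force: 0.0
```

Call:
jog_arm([
  [[0,0,0.2,0,0,0,-1],[0,0,0.15,0,0,0,-1],[0,0,0.1,0,0,0,-1],[0,0,0.1,0,0,0,-1],[0,0,0,0,0,0,-1]],
])

```text
time: 9.4
tool_pos: [0.4763, -0.2862, 0.2111]
tcp_rot: [2.132, 2.307, -0.0]
wrist_force: [-0.8, -0.4, -0.3]
width: 0.003
grip_force: 0.0
```

Call:
jog_arm([
  [[0,0,0.04,0,0,0,-1],[0,0,0.03,0,0,0,-1],[0,0,0,0,0,0,-1],[0,0,0,0,0,0,-1],[0,0,0,0,0,0,-1]],
])

```text
time: 9.82
tool_pos: [0.4762, -0.2864, 0.2091]
tcp_rot: [2.131, 2.306, -0.001]
wrist_force: [-2.5, -0.3, 4.0]
width: -0.0
grip_force: 2.0
```

```bash
cat > pin.py <<'E'
from h import *
s=read_state();p,d=viewer.read_camera("wrist");c=viewer.camera_params("wrist");print(s["tool_pos"],s["wrist_force"])
T=np.eye(4);T[:3,:3]=Ro.from_rotvec(s["tcp_rot"]).as_matrix();T[:3,3]=s["tool_pos"]
m=(d>0);v,u=np.nonzero(m);z=d[m];x=u-c["cx"];y=v-c["cy"];r=np.hypot(x,y)+1e-9;k=z*np.tan(r/c["fx"])/r
L=(np.c_[x*k,y*k,z,np.ones_like(z)]@(T@c["hand_eye"]).T)[:,:3];L=Ro.from_euler("z",-.0762).apply(L-[.51987,-.19227,.1])
for y0 in (-.075,-.082,-.092):
    b=(abs(L[:,1]-y0)<.004)&(L[:,2]>0.0)&(L[:,2]<.06)&(L[:,0]>-.09)&(L[:,0]<-.03)
    if b.any(): print(y0,b.sum(),np.percentile(L[b],[5,50,95],axis=0)[:,[0,2]].round(4).tolist())
e=(abs(L[:,0])<.01)&(abs(L[:,1])<.046)&(L[:,2]>.03);print("drum top",np.percentile(L[e][:,2],[50,97]))
E
python3 pin.py
```

```text
[ 0.47617088 -0.28636232  0.20907202] [-2.51321093 -0.27855566  3.9818427 ]
-0.075 917 [[-0.0591, 0.0331], [-0.0517, 0.0442], [-0.0446, 0.0585]]
-0.082 784 [[-0.0623, 0.0332], [-0.0535, 0.0503], [-0.0377, 0.059]]
-0.092 4 [[-0.0612, 0.0293], [-0.0609, 0.0297], [-0.0606, 0.03]]
drum top [0.04283876 0.04543338]
```

Call:
jog_arm([
  [[0,0,-0.4,0,0,0,-1],[0,0,-0.8,0,0,0,-1],[0,0,-0.9,0,0,0,-1],[0,0,-0.8,0,0,0,-1],[0,0,0,0,0,0,-1]],
])

```text
time: 10.28
tool_pos: [0.4791, -0.2872, 0.3022]
tcp_rot: [2.125, 2.299, 0.005]
wrist_force: [1.3, -0.9, 0.9]
width: 0.002
grip_force: 0.0
```

```bash
python3 pin.py
```

```text
[ 0.47906137 -0.2871833   0.3021854 ] [ 1.25639523 -0.93057501  0.94254472]
-0.075 181 [[-0.0607, 0.0302], [-0.054, 0.0354], [-0.0477, 0.0371]]
-0.082 165 [[-0.0598, 0.0306], [-0.0533, 0.0354], [-0.0471, 0.0371]]
-0.092 161 [[-0.0599, 0.031], [-0.0533, 0.0354], [-0.0469, 0.037]]
drum top [0.04290335 0.04590599]
```

```bash
python3 - <<'E'
from h import *
q,_=viewer.read_camera("scene")
cv2.imwrite("pics/f.png",cv2.resize(q[140:310,190:390],None,fx=3.5,fy=3.5,interpolation=2))
from fit import pts
for a in(-.1,0,.1):
    P=pts([.51987,-.19227,.0762,a]);print(a,*[((proj("scene",P[k])-[190,140])*3.5).round(0) for k in "io"])
E
```

```text
-0.1 [606. 154.] [635. 132.]
0 [603. 145.] [632. 124.]
0.1 [598. 137.] [628. 116.]
```

View pics/f.png

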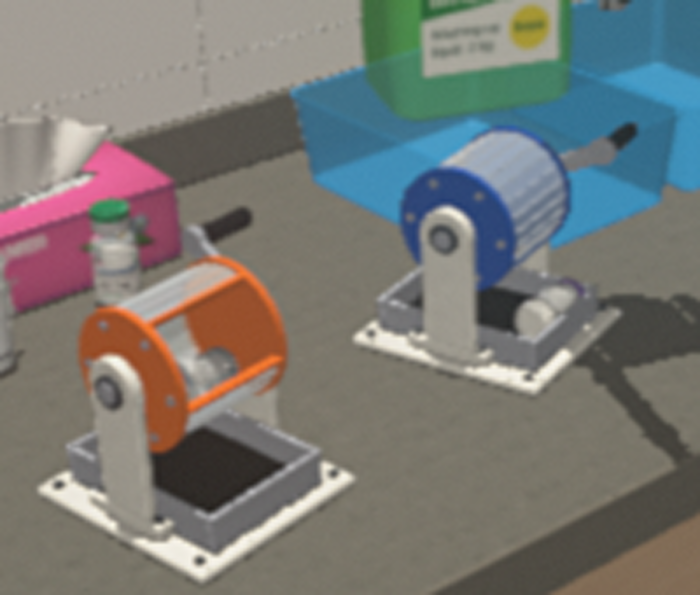

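The blue drum's handle ends at (605,150) and (634,129), which gives q of about -0.04. The vial lies in the tray at (550,305), the orange drum is unmoved, and the robot is clear.

```bash
python3 -c "
from workcell import bot
print(bot.finish_job())"
```

```text
the job is handed in; nothing more can be done
None
```

I handed the job in. The blue drum's port faces down to within about 0.05 rad, the purple-capped vial is in its catch tray, the handle is released, and the orange drum was not touched.

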